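# Free the clamped printing block and store it

## Task

One of the two clamps on the clamp board holds a printing block: swing that clamp's hold-down bar up past upright so that it stays open, leave the empty clamp's bar down, and slide the block forward out from under its bridge. Then lower the block, carved face up, into the one empty pocket of the storage tray so that it lies flat inside, without dropping it and without disturbing the stored blocks or the other things on the table.

Things in the scene. Friction and masses are not known exactly. Their poses are not given: they have to be found in the camera images.
- clamp: fixed twin clamp board: a wooden bed 190 x 176 x 12 mm with two stations side by side, left (+y) and right (-y), each with its own steel hold-down bar. One station holds a block, the other is empty; which varies. Origin on the underside, x to the back (away from the robot), y left, z up; bed spans x -105 to +85 mm, y -88 to +88 mm
- station_left (a point): middle of the left block position, on the bed top (board x = +10, y = +40, z = 12 mm). Two rails 5 mm high and 34 mm apart and a stop behind the block let it slide only along x. A fixed wooden bridge over its rear 16 mm (board x = 44 to 72, underside z = 42, top z = 50 mm, 54 mm wide) keeps it from being lifted until slid 20 mm or more to -x; the bed supports 55 mm of slide
- station_right (a point): the same for the right station (board x = +10, y = -40, z = 12 mm)
- bar_left (a joint): angle of the left hold-down bar, rad: 0 = down (lying level over its station, pointing to -x), growing as the front end is lifted; 1.57 = upright, stop at 1.9 (leaning back). The hinge is stiff: the bar stays where it is left; about 1 to 2 N at the handle moves it
- bar_right (a joint): the same for the right hold-down bar
- bar_left_handle (a point): centre of the left bar's handle: wooden barrel 16 mm thick, 26 mm long along the board's y, at the bar's front end, 144 mm from the hinge axis; pinched by its ends from above it turns between the fingers as the bar swings up. Bar 14 mm wide, 8 mm thick; under it a rubber foot over the block and, 114 mm from the hinge, a nose reaching 28 mm below the axis that bars the block's way out
- bar_right_handle (a point): the same for the right bar
- bar_left_hinge (a point): hinge axis of the left bar, which runs along the board's y, 58 mm above the board's underside at board x = +66 mm
- bar_right_hinge (a point): the same for the right bar
- block: the hand-printing block, pale wood with a carved cork face on top, 100 x 30 x 28 mm (its x, y, z), about 80 g; origin at the centre of its underside, x along its length, z up through the printing face. At the start it lies along the board's x in one of the two stations, its centre at that station's point
- tray: fixed wooden storage tray, 140 x 200 x 14 mm, with three pockets side by side along its y, each 112 mm long (x), 44 mm wide (y) and 8 mm deep (floor 6 mm above the tray's underside), 62 mm apart. Two pockets hold stored blocks and one is empty; which varies. Origin at the centre of the underside, x to the back
- pocket_1 (a point): centre of the floor of the tray's left pocket (tray y = +62 mm); x along the pocket
- pocket_2 (a point): centre of the floor of the middle pocket
- pocket_3 (a point): centre of the floor of the right pocket (tray y = -62 mm)
- stored_a: a stored hand-printing block, pale wood with a carved cork face on top, 100 x 30 x 28 mm (its x, y, z), about 80 g; origin at the centre of its underside, x along its length, z up through the printing face; lies in one of the tray's pockets
- stored_b: another stored block, the same, in another pocket
- spool: bystander: wooden thread spool with cream thread standing behind the tray, 42 mm wide and 60 mm tall; origin at its foot
- wax: bystander: round cake of beeswax near the front edge of the table, 44 mm wide and 14 mm high; origin at its underside

How it is judged:
On the way, in this order (a step that is already met when the one before it is completed fails the run):
1. the bar over the block is swung up (beyond 1.4 rad) while the block still lies in its station (((value of joint bar_left above 1.4 rad and distance between block and station_left below 0.02 m) or (value of joint bar_right above 1.4 rad and distance between block and station_right below 0.02 m))), for 0.1 s.
2. the block is slid forward by 18 mm or more, still on the bed, with a bar up (x of block in the frame of clamp between -0.12 and -0.008 m and z of block in the frame of clamp between 0.004 and 0.02 m and value of joint any of bar_left, bar_right above 1.2 rad).
3. the block is lowered into an empty pocket while still held (not dropped) ((y of block in the frame of tray between 0.05 and 0.074 m or y of block in the frame of tray between -0.012 and 0.012 m or y of block in the frame of tray between -0.074 and -0.05 m) and x of block in the frame of tray between -0.015 and 0.015 m and z of block in the frame of tray below 0.016 m and contact force between block and the fingers above 0.5 N).
At the end, for the whole second after the job is handed in: The block is at rest in the empty pocket, flat on its floor (3 mm, 0.06 rad), carved face up, within 10 mm along and 12 mm across of its centre; stored blocks within 12 mm of their start; the emptied clamp's bar open (over 1.2 rad), the other bar down (under 0.2 rad) ((y of block in the frame of tray between 0.05 and 0.074 m or y of block in the frame of tray between -0.012 and 0.012 m or y of block in the frame of tray between -0.074 and -0.05 m) and x of block in the frame of tray between -0.01 and 0.01 m and z of block in the frame of tray between 0.003 and 0.009 m and angle between block's own z axis and vertical below 0.06 rad and linear speed of block below 0.02 m/s and distance of each of stored_a, stored_b from where it was at the start of the episode below 0.012 m and ((value of joint bar_left above 1.2 rad and value of joint bar_right below 0.2 rad) or (value of joint bar_right above 1.2 rad and value of joint bar_left below 0.2 rad))); the robot touches nothing.
It fails at once if the empty clamp's bar is lifted (beyond 0.3 rad) (value of joint each of bar_left, bar_right above 0.3 rad or (value of joint bar_left above 0.3 rad and distance between block and station_right below 0.02 m) or (value of joint bar_right above 0.3 rad and distance between block and station_left below 0.02 m)).
It fails at once if a stored block is shifted by more than 20 mm (distance of any of stored_a, stored_b from where it was at the start of the episode above 0.02 m).
It fails at once if the spool or the beeswax is shifted by more than 30 mm (distance of any of spool, wax from where it was at the start of the episode above 0.03 m).
It also fails if it takes over 54 s, if anything falls off the work surface, if the arm or the gripper's body presses on something with over 40 N, if the wrist force passes 120 N, or if a joint passes its speed limit or range.

## Robot

A 7-joint arm with a two-finger parallel gripper is mounted at the origin on a cart in front of the work surface, level with it; the furniture and walls round the work are solid. World frame = base frame: x ahead of the robot, y to its left, z up, the work surface at z = 0. Lengths are in m, angles in rad, forces in N, time in s.
With the tool pointing down it reaches from about 0.35 to 0.9 m from the base axis. Payload 8.1 kg.
Tool frame: the origin (TCP) lies midway between the tips of the shut fingers; the grasp point (between the pads) lies 19 mm behind it (ctrl.grip_depth is the z of the grasp point in the tool frame, in m); z points along the fingers, y is the line along which they close (so a half turn about z gives the same grasp; the last joint's range is limited). The gripper opens to 85 mm and grips with 20 to 120 N. Pads are 22 mm wide; open, the fingers measure 114 mm over their backs; the gripper's body (76 mm by 85 mm) begins 54 mm behind the grasp point. The pads swing forward as they close: fully open they stand 13 mm farther back than shut.
Start: joints at [-1.32, 0.434, 0.025, 1.573, -0.012, 1.134, -0.075], TCP at [0.217, 0.586, 0.231] pointing down, gripper open.
Joint ranges: [-2.62, 2.62], [-0.44, 2.09], [-1.27, 1.32], [0.08, 2.57], [-1.32, 4.46], [0.12, 2], [-2.74, 2.74]. Speed limits (rad/s): [2.22, 2.22, 3.01, 3.01, 3.14, 3.14, 3.14].

## Interface

Orientations are given as a unit quaternion [x, y, z, w].
In Python, from station import get_state, capture, camera_info, order, ctrl gives the robot as it stands.
- The arm moves only by the tool step_arm, never from a script. Its argument "deltas" is a list of rows, each a list of 7 numbers: the shift along the tool's x, y, z in units of 25 mm (1.0 is 25 mm), then the turn, a rotation vector about the tool's x, y, z in units of 8 degrees (1.0 is 8 degrees), then the opening, from 0 (shut) to 1 (fully open). In form: [[dx, dy, dz, ax, ay, az, gripper], ...]. A call has 1 to 12 rows; each row is the pose to reach, as a shift and turn from the pose commanded when the call began, along the tool's axes at that moment; what a row does not reach only later rows make up. A row lasts 1/10 s, in which the tool goes at most 50 mm and 8.59 degrees, less where a joint would pass 70% of its speed; a pose out of reach is approached as far as the arm can. A call with a gripper value outside its range is refused whole. The fingers move at their own pace and stop on an object; the grip force is fixed at half the most. Time passes only in rows, so rows that repeat a pose let the fingers close. It gives the time, the measured TCP pose, the force, the opening and the grip force at its end, in the units of the state.
- get_state(): the state, without advancing time (a new reading comes with each control period).
- capture(name): name is "scene" or "side" or "wrist"; returns the picture (384x512x3 uint8, blue, green, red); there is no depth.
- camera_info(name): a dict with "intrinsics" (3x3 intrinsics, pixels), "dist_coeffs" ([k1, k2, p1, p2, k3] as OpenCV has them; the pictures are not rectified), "xyz" and "rotation" of the camera in the world. Camera axes: x right, y down, z forward; pixel columns grow to the right and rows downward; lengths in m; the calibration is good to about 2 mm. A picture is of the moment at which its call begins: read the wrist's pose just before it. camera_info takes no time and is no camera call; for the wrist camera it gives the pose at the moment of the call.
- order.close_job(): hands the job in; it is judged then, once.
The state is a dict: "clock": time; "joint_pos": joint angles; "dq": joint speeds; "joint_torque": joint torques, N m; "ee_pos": TCP position; "ee_rot": TCP orientation; "force": force on the tool from outside, world axes, zero at the start; "moment": the same for the moment, N m; "grip_width": finger opening in m; "grip_force": force on a finger pad.
Only numpy, scipy, OpenCV 4.12 (cv2) and the standard library are available. Lean on these libraries where they do the work, as an engineer would, in place of code of your own. Each camera call takes 0.05 s, during which the arm holds its last target. There are 200 camera calls.

## Working session

There is one attempt and no reset: what is moved stays moved. The work goes in short steps, Python scripts to look and compute and a tool call to move; the robot and the scene stay as the last step left them, time stands still between calls to the robot, and variables do not carry over. Pictures are saved under pics/ and viewed, at most 11 in all, crops included, and the job is handed in when it is done.

Besides the shell and the picture viewer there is one more tool, called after ">>>" by a JSON object that holds its "api" and its "payload". step_arm: Moves the arm, as the interface text tells. Its arguments: {"type":"object","properties":{"deltas":{"type":"array"}},"required":["deltas"]}

```bash
mkdir -p pics; ls; python3 - <<'E'
from station import *
import cv2
print(get_state())
for n in("scene","side"):
    cv2.imwrite(f"pics/{n}0.png",capture(n)); print(n,camera_info(n))
print(camera_info("wrist"))
E
```

```text
pics
{'clock': 0.0, 'joint_pos': array([-1.31962607,  0.43522367,  0.02497046,  1.57408398, -0.01158228,
        1.13397131, -0.07509905]), 'dq': array([ 0.00100968, -0.00125153,  0.00057954, -0.00040021,  0.00109935,
        0.00208494,  0.00036062]), 'joint_torque': array([ 4.48720793e-04, -6.70487452e+01,  1.02500159e+00, -3.16206980e+01,
        1.53060170e-02,  1.25291361e-02,  1.06458577e-05]), 'ee_pos': array([0.21641013, 0.58581684, 0.23053057]), 'ee_rot': array([ 1.75993114e-01,  9.84391096e-01, -7.68604599e-04, -5.84825190e-05]), 'force': array([ 0.54497123, -0.75120129,  0.091733  ]), 'moment': array([ 0.0051233 , -0.04439441, -0.0013021 ]), 'grip_force': 0.0, 'grip_width': 0.08546789461745387}
scene {'intrinsics': array([[376.47124715,   0.        , 255.98405392],
       [  0.        , 376.47124715, 192.04762356],
       [  0.        ,   0.        ,   1.        ]]), 'dist_coeffs': array([0.02233909, 0.        , 0.        , 0.        , 0.        ]), 'xyz': array([0.15005144, 0.47452262, 0.49612486]), 'rotation': array([-0.28394909,  0.82046278, -0.47366549,  0.14783349])}
side {'intrinsics': array([[437.1817395 ,   0.        , 258.60361644],
       [  0.        , 437.1817395 , 193.35357943],
       [  0.        ,   0.        ,   1.        ]]), 'dist_coeffs': array([-0.12078906,  0.        ,  0.        ,  0.        ,  0.        ]), 'xyz': array([ 0.05039648, -0.9590387 ,  0.52858257]), 'rotation': array([ 0.80904248, -0.23254667,  0.15580088, -0.51681563])}
{'intrinsics': array([[322.37172056,   0.        , 256.98303761],
       [  0.        , 322.37172056, 195.85140477],
       [  0.        ,   0.        ,   1.        ]]), 'dist_coeffs': array([0.01163832, 0.        , 0.        , 0.        , 0.        ]), 'xyz': array([0.13958838, 0.61458883, 0.37318145]), 'rotation': array([0.80926668, 0.56526894, 0.09065647, 0.13168095])}
```

View pics/scene0.png

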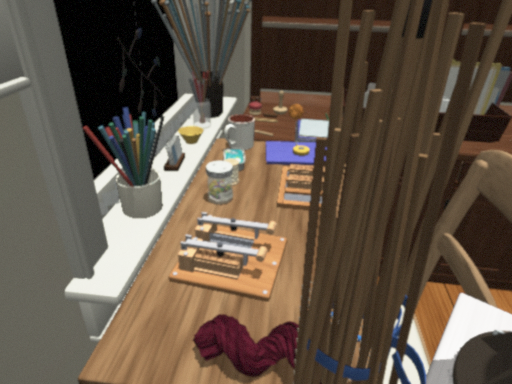

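View pics/side0.png

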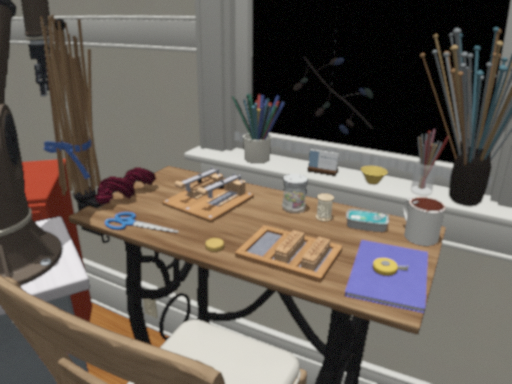

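The scene view shows the clamp board near (230,265). The side view shows it near (210,195), and the tray near (290,250) with its grey, empty pocket at the left end (263,243).

```bash
cat > h.py <<'E'
from station import *
import cv2, numpy as np
from scipy.spatial.transform import Rotation as R
def ray(ci,p):
    u=cv2.undistortPoints(np.array([[p]],float),ci["intrinsics"],ci["dist_coeffs"])[0,0]
    return ci["xyz"],R.from_quat(ci["rotation"]).apply([u[0],u[1],1])
def onz(ci,p,z):
    o,d=ray(ci,p); return o+d*(z-o[2])/d[2]
def proj(ci,P):
    r=R.from_quat(ci["rotation"]).inv()
    return cv2.projectPoints(np.atleast_2d(P).astype(float),r.as_rotvec(),r.apply(-np.array(ci["xyz"])),ci["intrinsics"],ci["dist_coeffs"])[0][:,0]
def tri(c1,p1,c2,p2):
    a,d=ray(c1,p1);b,e=ray(c2,p2)
    s=np.linalg.lstsq(np.c_[d,-e],b-a,rcond=None)[0]
    return (a+d*s[0]+b+e*s[1])/2,np.linalg.norm(a+d*s[0]-b-e*s[1])
def moves(target,rot=None):
    "tool-frame shift units and turn units from current pose to target"
    s=get_state();q=R.from_quat(s["ee_rot"])
    out=q.inv().apply(np.array(target)-s["ee_pos"])/.025
    t=(q.inv()*rot).as_rotvec(degrees=True)/8 if rot is not None else np.zeros(3)
    return out.round(2),t.round(2)
E
python3 - <<'E'
from h import *
np.set_printoptions(precision=3,suppress=True)
sc=camera_info("scene");si=camera_info("side")
for p in[(175,280),(268,297),(287,237)]:print("sc clamp",onz(sc,p,.012))
for p in[(165,203),(208,217),(252,192)]:print("si clamp",onz(si,p,.012))
for p in[(237,255),(326,277),(341,248),(257,228)]:print("si tray",onz(si,p,.014))
for p in[(325,205),(215,243)]:print("si",onz(si,p,.03))
a=cv2.imread("pics/scene0.png")[170:310,160:300];b=cv2.imread("pics/side0.png")[155:295,155:350]
a=cv2.resize(a,None,fx=4,fy=4,interpolation=2);b=cv2.resize(b,None,fx=4,fy=4,interpolation=2)
cv2.imwrite("pics/a.png",a);cv2.imwrite("pics/b.png",b)
E
```

```text
sc clamp [0.561 0.154 0.012]
sc clamp [0.407 0.083 0.012]
sc clamp [ 0.474 -0.08   0.012]
si clamp [0.41  0.064 0.012]
si clamp [ 0.473 -0.068  0.012]
si clamp [0.649 0.004 0.012]
si tray [ 0.446 -0.262  0.014]
si tray [ 0.557 -0.426  0.014]
si tray [ 0.658 -0.359  0.014]
si tray [ 0.547 -0.184  0.014]
si [ 0.748 -0.197  0.03 ]
si [ 0.417 -0.217  0.03 ]
```

View pics/a.png

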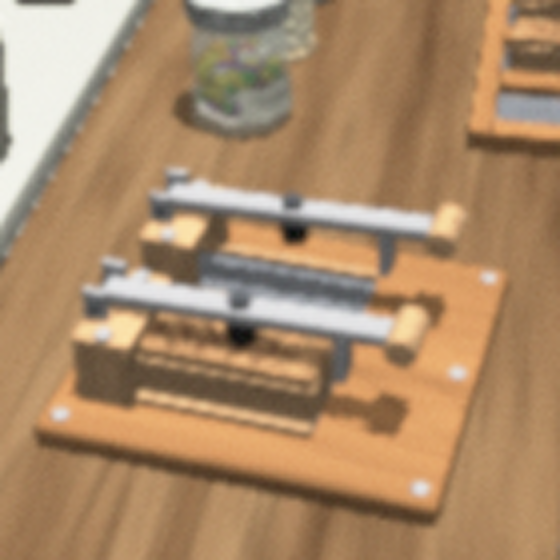

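View pics/b.png

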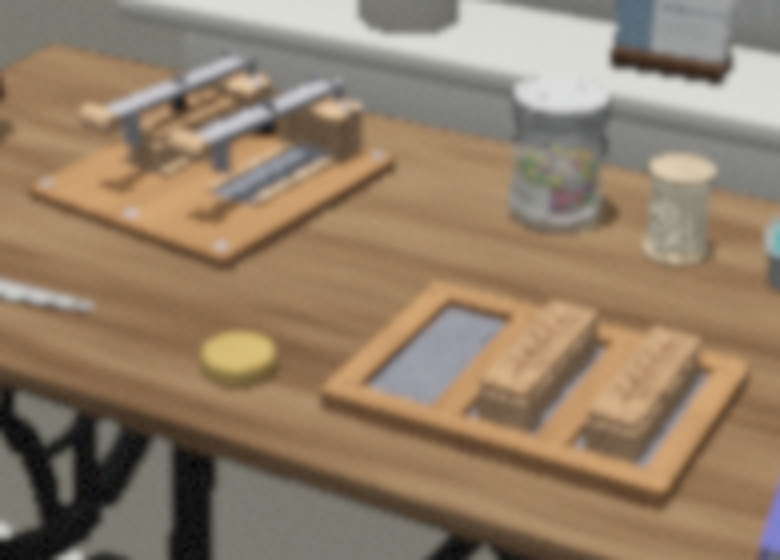

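Block is in the left station (the nearer bar in the scene view, block under it at crop (230,370)). The empty pocket is the left one of the tray, pocket_1. Next I locate the frames properly and check the stick bundle, which may be in the way of the arm's sweep.

```bash
python3 - <<'E'
from h import *
np.set_printoptions(precision=3,suppress=True)
sc=camera_info("scene");si=camera_info("side")
S=lambda p:(160+p[0]/4,170+p[1]/4)
B=lambda p:(155+p[0]/4,155+p[1]/4)
for n,p,z in[("LB",(38,430),.012),("LF",(437,512),.012),("RF",(507,272),.012)]:print("sc",n,onz(sc,S(p),z))
for n,p,z in[("LF",(35,187),.012),("RF",(224,257),.012),("RB",(392,162),.012)]:print("si",n,onz(si,B(p),z))
for n,p,z in[("tray front-l",(325,393),.014),("fr",(660,490),.014),("br",(747,372),.014),("bl",(437,283),.014),
 ("pk fl",(370,388),.014),("pk fr",(440,405),.006),("pk br",(510,318),.014),("pk bl",(450,303),.014)]:print("si",n,onz(si,B(p),z))
print("Lhandle",tri(sc,S((405,333)),si,B((98,115))),"R",tri(sc,S((447,228)),si,B((188,138))))
print("sticks blue",tri(sc,(340,365),si,(68,150)), "base",onz(si,(90,200),0))
print("tcp in side",proj(si,[get_state()["ee_pos"]]))
print("sill", tri(sc,(72,290),si,(187,153)),tri(sc,(237,97),si,(440,222)))
for t in range(0,10):
  pass
print("stick top",[tri(sc,(x,8),si,(y,25)) for x,y in((345,50),(500,90))])
print("jar",onz(si,(295,208),0),"yarn",onz(sc,(245,350),.02),onz(si,(125,185),.02))
E
```

```text
sc LB [0.574 0.156 0.012]
sc LF [0.404 0.083 0.012]
sc RF [ 0.473 -0.077  0.012]
si LF [0.41  0.073 0.012]
si RF [ 0.474 -0.083  0.012]
si RB [ 0.639 -0.017  0.012]
si tray front-l [ 0.448 -0.255  0.014]
si fr [ 0.546 -0.421  0.014]
si br [ 0.66  -0.36   0.014]
si bl [ 0.568 -0.183  0.014]
si pk fl [ 0.472 -0.264  0.014]
si pk fr [ 0.502 -0.288  0.006]
si pk br [ 0.581 -0.241  0.014]
si pk bl [ 0.561 -0.208  0.014]
Lhandle (array([0.449, 0.049, 0.065]), np.float64(0.0012033680436637413)) R (array([ 0.479, -0.024,  0.069]), np.float64(0.0036528781868347725))
sticks blue (array([0.214, 0.228, 0.154]), np.float64(0.014561495439612996)) base [0.242 0.216 0.   ]
tcp in side [[47.843 96.878]]
sill (array([0.597, 0.306, 0.063]), np.float64(0.03644949347001567)) (array([ 0.897, -0.451,  0.102]), np.float64(0.09168564420216749))
stick top [(array([0.221, 0.32 , 0.476]), np.float64(0.014673712670112029)), (array([ 0.228, -0.111,  0.473]), np.float64(0.02486864209058276))]
jar [ 0.708 -0.123  0.   ] yarn [0.369 0.193 0.02 ] [0.348 0.222 0.02 ]
```

>>> {"api": "step_arm", "payload": {"deltas": [[0,0,-2,0,0,0,1],[0,0,-4,0,0,0,1],[0,0,-6,0,0,0,1],[0,0,-8,0,0,0,1],[0,0,-10,0,0,0,1],[0,0,-10,0,0,0,1],[0,0,-10,0,0,0,1]]}}

```text
clock: 0.8
ee_pos: [0.2167, 0.5866, 0.4822]
ee_rot: [0.176, 0.984, 0.001, 0.0]
force: [0.3, 0.5, -0.7]
grip_width: 0.0851
grip_force: 0.0
```

```bash
python3 - <<'E'
from h import *
np.set_printoptions(precision=3,suppress=True)
s=get_state();print(s["ee_pos"],s["joint_pos"],s["force"])
si=camera_info("side")
for z in(.4,.5,.6,.7):print(z,proj(si,[[.22,.22,z]]))
yaw=np.deg2rad(22.8)
tool=lambda y:R.from_matrix(np.c_[[-np.cos(y),-np.sin(y),0],[-np.sin(y),np.cos(y),0],[0,0,-1]])
for t in([.40,.36,.48],[.50,.20,.48],[.46,.051,.48],[.45,.047,.20]):print(t,moves(t,tool(yaw)))
E
```

```text
[0.217 0.587 0.482] [-1.336  0.362  0.055  1.083 -0.02   1.696 -0.07 ] [ 0.312  0.521 -0.737]
0.4 [[59.662 55.333]]
0.5 [[54.377 13.518]]
0.6 [[ 49.55  -29.971]]
0.7 [[ 45.474 -74.519]]
[0.4, 0.36, 0.48] (array([-10.02,  -5.96,   0.07]), array([ 0.01,  0.  , -5.38]))
[0.5, 0.2, 0.48] (array([-15.99, -10.58,   0.06]), array([ 0.01,  0.  , -5.38]))
[0.46, 0.051, 0.48] (array([-16.55, -16.72,   0.05]), array([ 0.01,  0.  , -5.38]))
[0.45, 0.047, 0.2] (array([-16.24, -17.03,  11.25]), array([ 0.01,  0.  , -5.38]))
```

>>> {"api": "step_arm", "payload": {"deltas": [[-1.7,-1,0,0,0,-0.5,1],[-3.4,-2,0,0,0,-1,1],[-5,-3,0,0,0,-1.5,1],[-6.7,-4,0,0,0,-2,1],[-8.4,-5,0,0,0,-2.5,1],[-10,-6,0,0,0,-3,1],[-11.5,-7.1,0,0,0,-3.5,1],[-13,-8.3,0,0,0,-4,1],[-14.5,-9.5,0,0,0,-4.5,1],[-16,-10.6,0,0,0,-5,1],[-16.1,-12,0,0,0,-5.4,1],[-16.2,-13.5,0,0,0,-5.4,1]]}}

```text
clock: 2.0
ee_pos: [0.4793, 0.1275, 0.4787]
ee_rot: [-0.199, 0.98, -0.001, -0.002]
force: [0.2, -0.6, -0.2]
grip_width: 0.0856
grip_force: 0.0
```

```bash
python3 - <<'E'
from h import *
np.set_printoptions(precision=3,suppress=True)
s=get_state();print(s["ee_pos"],s["joint_pos"],s["force"])
yaw=np.deg2rad(22.8)
tool=lambda y:R.from_matrix(np.c_[[-np.cos(y),-np.sin(y),0],[-np.sin(y),np.cos(y),0],[0,0,-1]])
for t in([.45,.047,.48],[.46,.051,.24]):print(t,moves(t,tool(yaw)))
E
```

```text
[0.479 0.128 0.479] [-0.566  0.112  0.231  1.42  -0.025  1.617  1.634] [ 0.243 -0.568 -0.227]
[0.45, 0.047, 0.48] (array([ 2.33, -2.51, -0.04]), array([-0.  , -0.03,  0.02]))
[0.46, 0.051, 0.24] (array([ 1.86, -2.51,  9.56]), array([-0.  , -0.03,  0.02]))
```

>>> {"api": "step_arm", "payload": {"deltas": [[0.5,-0.8,1.5,0,0,0,1],[1,-1.7,3,0,0,0,1],[1.9,-2.5,5,0,0,0,1],[1.9,-2.5,7,0,0,0,1],[1.9,-2.5,9,0,0,0,1],[1.9,-2.5,9.6,0,0,0,1],[1.9,-2.5,9.6,0,0,0,1]]}}

```text
clock: 2.7
ee_pos: [0.4565, 0.0525, 0.2371]
ee_rot: [-0.199, 0.98, -0.0, -0.005]
force: [-0.6, -0.3, 0.3]
grip_width: 0.0855
grip_force: 0.0
```

```bash
python3 - <<'E'
from h import *
np.set_printoptions(precision=3,suppress=True)
s=get_state();ci=camera_info("wrist");im=capture("wrist");print(s["ee_pos"],s["ee_rot"],ci["xyz"],ci["rotation"])
cv2.imwrite("pics/w_raw.png",im)
u=np.array([.922,.3875]);v=np.array([-.3875,.922]);O=np.array([.537,.040])
for n,x,y,z in[("Lh",-78,40,58),("Rh",-78,-40,58),("LF",-105,88,12),("RF",-105,-88,12)]:
    P=np.r_[O+u*x/1e3+v*y/1e3,z/1e3];p=proj(ci,P)[0];print(n,P,p);cv2.circle(im,tuple(int(k) for k in p),3,(0,255,0),1)
cv2.imwrite("pics/w1.png",im)
E
```

```text
[0.457 0.052 0.237] [-0.199  0.98  -0.    -0.005] [0.382 0.022 0.38 ] [0.545 0.824 0.13  0.085]
Lh [0.45  0.047 0.058] [253.461 165.938]
Rh [ 0.481 -0.027  0.058] [174.928 165.609]
LF [0.406 0.08  0.012] [296.353 133.78 ]
RF [ 0.474 -0.082  0.012] [140.311 133.054]
```

View pics/w1.png

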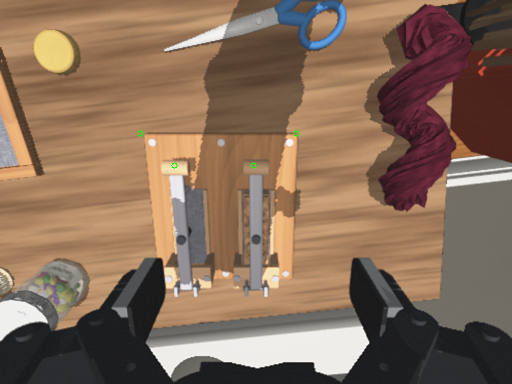

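Wrist view: the left handle is at (256,167), the right at (175,167) and the front bed corners at (146,134) and (298,134). All agree with my estimate to about 3 mm.

```bash
cat >> h.py <<'E'
tool=lambda y:R.from_matrix(np.c_[[-np.cos(y),-np.sin(y),0],[-np.sin(y),np.cos(y),0],[0,0,-1]])
E
python3 - <<'E'
from h import *
np.set_printoptions(precision=3,suppress=True)
ci=camera_info("wrist")
for n,p,z in[("Lh",(256,167.5),.062),("Rh",(174.5,168),.062),("Lbar rear",(257,283),.060),("LF",(298,134),.012),("RF",(146,134),.012),("LFscrew",(290,142.5),.012),("RFscrew",(152,142.5),.012),("LRscrew",(285.5,274),.012)]:print(n,onz(ci,p,z))
# red-free blob of left handle
im=cv2.imread("pics/w_raw.png");hsv=cv2.cvtColor(im,cv2.COLOR_BGR2HSV)
print(hsv[168,236:276].tolist())
t=np.array([.449,.0485]);
print(moves([.449,.0485,.12],tool(np.deg2rad(22.8))),moves([.449,.0485,.039],tool(np.deg2rad(22.8))))
E
```

```text
Lh [0.452 0.05  0.062]
Rh [ 0.485 -0.026  0.062]
Lbar rear [0.578 0.105 0.06 ]
LF [0.408 0.083 0.012]
RF [ 0.476 -0.076  0.012]
LFscrew [0.421 0.079 0.012]
RFscrew [ 0.483 -0.067  0.012]
LRscrew [0.579 0.146 0.012]
[[14, 128, 146], [14, 128, 146], [13, 127, 144], [13, 126, 142], [13, 128, 140], [13, 126, 140], [13, 116, 141], [14, 100, 155], [14, 96, 172], [14, 96, 172], [14, 96, 173], [14, 94, 173], [14, 96, 173], [14, 96, 173], [14, 95, 174], [14, 93, 175], [15, 94, 173], [14, 96, 175], [14, 95, 175], [15, 97, 174], [15, 96, 176], [14, 96, 175], [15, 97, 174], [14, 96, 176], [14, 95, 175], [14, 95, 175], [15, 96, 176], [14, 96, 176], [14, 96, 176], [14, 96, 176], [14, 94, 177], [14, 95, 174], [14, 99, 160], [14, 115, 151], [13, 125, 153], [14, 127, 154], [13, 127, 153], [13, 128, 151], [13, 127, 148], [14, 125, 145]]
(array([ 0.38, -0.02,  4.78]), array([ 0.  , -0.04,  0.01])) (array([ 0.37, -0.02,  8.02]), array([ 0.  , -0.04,  0.01]))
```

>>> {"api": "step_arm", "payload": {"deltas": [[0.25,-0.02,2,0,0,0,0.6],[0.25,-0.02,4,0,0,0,0.6],[0.25,-0.02,5,0,0,0,0.6],[0.25,-0.02,6,0,0,0,0.6],[0.25,-0.02,7,0,0,0,0.6],[0.25,-0.02,7.95,0,0,0,0.6],[0.25,-0.02,7.95,0,0,0,0.6],[0.25,-0.02,7.95,0,0,0,0],[0.25,-0.02,7.95,0,0,0,0],[0.25,-0.02,7.95,0,0,0,0],[0.25,-0.02,7.95,0,0,0,0]]}}

```text
clock: 3.85
ee_pos: [0.4557, 0.0508, 0.0437]
ee_rot: [-0.199, 0.98, 0.0, 0.001]
force: [1.4, 1.5, 0.5]
grip_width: 0.0249
grip_force: 58.8
```

```bash
python3 - <<'E'
from h import *
np.set_printoptions(precision=2,suppress=True)
s=get_state();print(s["ee_pos"],s["force"],s["grip_width"],s["grip_force"])
for th in np.arange(.1,1.81,.1):
    th0=0;print(round(th,2),np.array([-.144*(1-np.cos(th)),0,-.144*np.sin(th)])/.025)
E
```

```text
[0.46 0.05 0.04] [1.4  1.46 0.53] 0.02488773038896628 58.80665123462677
0.1 [-0.03  0.   -0.58]
0.2 [-0.11  0.   -1.14]
0.3 [-0.26  0.   -1.7 ]
0.4 [-0.45  0.   -2.24]
0.5 [-0.71  0.   -2.76]
0.6 [-1.01  0.   -3.25]
0.7 [-1.35  0.   -3.71]
0.8 [-1.75  0.   -4.13]
0.9 [-2.18  0.   -4.51]
1.0 [-2.65  0.   -4.85]
1.1 [-3.15  0.   -5.13]
1.2 [-3.67  0.   -5.37]
1.3 [-4.22  0.   -5.55]
1.4 [-4.78  0.   -5.68]
1.5 [-5.35  0.   -5.75]
1.6 [-5.93  0.   -5.76]
1.7 [-6.5   0.   -5.71]
1.8 [-7.07  0.   -5.61]
```

>>> {"api": "step_arm", "payload": {"deltas": [[-0.03,0,-0.58,0,0,0,0],[-0.11,0,-1.14,0,0,0,0],[-0.26,0,-1.7,0,0,0,0],[-0.45,0,-2.24,0,0,0,0],[-0.71,0,-2.76,0,0,0,0],[-1.01,0,-3.25,0,0,0,0],[-1.35,0,-3.71,0,0,0,0],[-1.75,0,-4.13,0,0,0,0],[-2.18,0,-4.51,0,0,0,0],[-2.65,0,-4.85,0,0,0,0],[-2.65,0,-4.85,0,0,0,0]]}}

```text
clock: 4.95
ee_pos: [0.5163, 0.0764, 0.1643]
ee_rot: [-0.199, 0.98, -0.0, 0.0]
force: [0.2, -0.3, -6.2]
grip_width: 0.0245
grip_force: 60.8
```

>>> {"api": "step_arm", "payload": {"deltas": [[-0.5,0,-0.28,0,0,0,0],[-1.02,0,-0.52,0,0,0,0],[-1.57,0,-0.7,0,0,0,0],[-2.13,0,-0.83,0,0,0,0],[-2.7,0,-0.9,0,0,0,0],[-3.28,0,-0.91,0,0,0,0],[-3.85,0,-0.86,0,0,0,0],[-4.4,0,-0.76,0,0,0,0],[-4.4,0,-0.76,0,0,0,0]]}}

```text
clock: 5.85
ee_pos: [0.6165, 0.1187, 0.1819]
ee_rot: [-0.199, 0.98, -0.0, -0.001]
force: [-1.5, -1.2, -2.2]
grip_width: 0.0242
grip_force: 59.3
```

```bash
python3 - <<'E'
from h import *
cv2.imwrite("pics/sc2.png",cv2.resize(capture("side")[90:260,130:330],None,fx=3,fy=3,interpolation=2))
E
```

```text
(no output)
```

View pics/sc2.png

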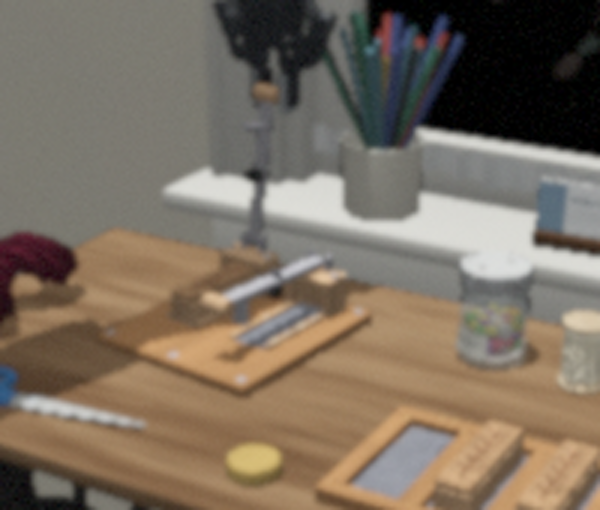

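The side view shows the left bar standing upright with its handle in the fingers at (265,92), and the right bar down. I'll release it and move over the front of the block.

>>> {"api": "step_arm", "payload": {"deltas": [[0,0,0,0,0,0,0.6],[0,0,0,0,0,0,0.6],[0,0,0,0,0,0,0.6],[0,0,-1,0,0,0,0.6],[0,0,-2.2,0,0,0,0.6],[1.3,0,-2.2,0,0,0,0.6],[3,0,-2.2,0,0,0,0.6],[4.55,0.03,-2.2,0,0,0,0.6],[4.55,0.03,-1,0,0,0,0.6],[4.55,0.03,1,0,0,0,0.6],[4.55,0.03,1,0,0,0,0.6],[4.55,0.03,1,0,0,0,0.6]]}}

```text
clock: 7.1
ee_pos: [0.5117, 0.0753, 0.1584]
ee_rot: [-0.199, 0.98, -0.0, -0.001]
force: [0.3, 0.7, 0.9]
grip_width: 0.0512
grip_force: 0.0
```

```bash
python3 - <<'E'
from h import *
np.set_printoptions(precision=4,suppress=True)
s=get_state();ci=camera_info("wrist");im=capture("wrist");print(s["ee_pos"],s["ee_rot"])
cv2.imwrite("pics/w2.png",im)
si=camera_info("side")
O=np.array([.5384,.043]);a=np.deg2rad(23.1);u=np.array([np.cos(a),np.sin(a)]);v=np.array([-u[1],u[0]])
for n,x,y in[("FL",-40,55),("FR",-40,25)]:print(n,proj(ci,np.r_[O+u*x/1e3+v*y/1e3,.04]))
E
```

```text
[0.5117 0.0753 0.1584] [-0.1986  0.9801 -0.0001 -0.0006]
FL [[273.9924 157.7762]]
FR [[237.4486 157.8125]]
```

View pics/w2.png

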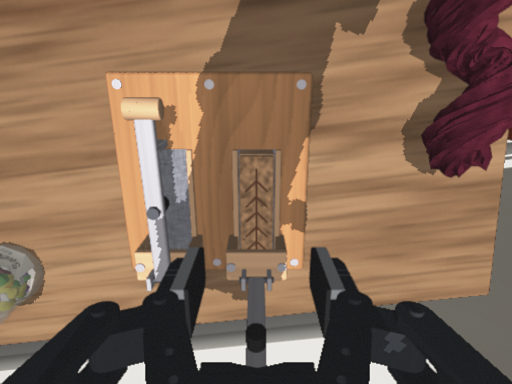

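The wrist view shows the left bar leaning back. The carved block lies between its rails with the front edge at row 153, columns 238–276, which is within about 3 mm of my estimate. Lowering and gripping.

>>> {"api": "step_arm", "payload": {"deltas": [[0,0.04,1.5,0,0,0,0.6],[0,0.04,3,0,0,0,0.6],[0,0.04,4,0,0,0,0.6],[0,0.04,4.8,0,0,0,0.6],[0,0.04,5.4,0,0,0,0.6],[0,0.04,5.4,0,0,0,0.6],[0,0.04,5.4,0,0,0,0],[0,0.04,5.4,0,0,0,0],[0,0.04,5.4,0,0,0,0],[0,0.04,5.4,0,0,0,0]]}}

```text
clock: 8.15
ee_pos: [0.5131, 0.0767, 0.0248]
ee_rot: [-0.199, 0.98, 0.0, 0.002]
force: [0.1, -0.5, 6.5]
grip_width: 0.0286
grip_force: 60.0
```

>>> {"api": "step_arm", "payload": {"deltas": [[0.3,0,0,0,0,0,0],[0.6,0,0,0,0,0,0],[0.9,0,0,0,0,0,0],[1.2,0,0,0,0,0,0],[1.5,0,0,0,0,0,0],[1.6,0,0,0,0,0,0],[1.6,0,0,0,0,0,0],[1.6,0,0,0,0,0,0]]}}

```text
clock: 8.95
ee_pos: [0.4769, 0.0612, 0.0248]
ee_rot: [-0.199, 0.98, 0.0, 0.003]
force: [1.7, 0.1, 10.9]
grip_width: 0.0283
grip_force: 60.5
```

```bash
python3 - <<'E'
from h import *
np.set_printoptions(precision=4,suppress=True)
s=get_state();ci=camera_info("wrist");im=capture("wrist");print(s["ee_pos"],s["ee_rot"],s["force"])
cv2.imwrite("pics/w3.png",im)
for t in([.46,.04,.16],[.50,-.19,.17],[.51,-.22,.17]):print(t,moves(t,tool(np.deg2rad(30))))
E
```

```text
[0.4769 0.0612 0.0248] [-0.1987  0.98    0.0002  0.0026] [ 1.748   0.1152 10.9091]
[0.46, 0.04, 0.16] (array([ 0.92, -0.52, -5.41]), array([-0.01,  0.04, -0.88]))
[0.5, -0.19, 0.17] (array([ 3.03, -9.62, -5.82]), array([-0.01,  0.04, -0.88]))
[0.51, -0.22, 0.17] (array([  3.13, -10.88,  -5.82]), array([-0.01,  0.04, -0.88]))
```

View pics/w3.png

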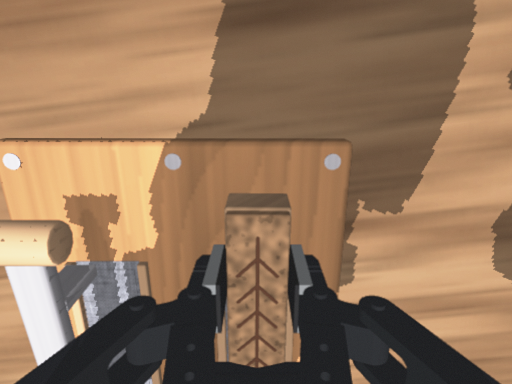

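The block, gripped at its front, has come forward: its top front edge is at row 210, columns 226–291. I'll measure its offset in the tool frame, lift and look at the tray.

```bash
python3 - <<'E'
from h import *
np.set_printoptions(precision=4,suppress=True)
s=get_state();ci=camera_info("wrist");q=R.from_quat(s["ee_rot"])
for p in[(226,210),(291,210)]:
    print(q.inv().apply(onz(ci,p,.040)-s["ee_pos"]))
E
```

```text
[ 0.0331 -0.0123 -0.0153]
[ 0.0332  0.0151 -0.0154]
```

>>> {"api": "step_arm", "payload": {"deltas": [[0,0,-0.5,0,0,0,0],[0,0,-1.2,0,0,0,0],[0,0,-2.5,0,0,0,0],[0,0,-4,0,0,0,0],[0,0,-5.5,0,0,0,0],[0.5,-1.2,-6,0,0,-0.1,0],[1,-2.7,-6,0,0,-0.3,0],[1.5,-4.2,-6,0,0,-0.5,0],[2,-5.7,-6,0,0,-0.7,0],[2.5,-7.2,-6,0,0,-0.9,0],[3,-8.7,-6,0,0,-0.9,0],[3.1,-9.6,-6,0,0,-0.9,0]]}}

```text
clock: 10.2
ee_pos: [0.4955, -0.1943, 0.1738]
ee_rot: [-0.258, 0.966, -0.001, 0.0]
force: [0.3, 0.8, -0.9]
grip_width: 0.0283
grip_force: 59.3
```

```bash
python3 - <<'E'
from h import *
np.set_printoptions(precision=4,suppress=True)
s=get_state();ci=camera_info("wrist");im=capture("wrist");print(s["ee_pos"],s["ee_rot"],s["force"],s["joint_pos"],s["grip_width"])
cv2.imwrite("pics/w4.png",im)
E
```

```text
[ 0.4955 -0.1943  0.1738] [-0.258   0.9661 -0.0006  0.0002] [ 0.2965  0.7853 -0.9136] [ 0.0017  0.3492  0.3548  1.896  -0.1488  0.9209  2.5198] 0.0282667161637608
```

View pics/w4.png

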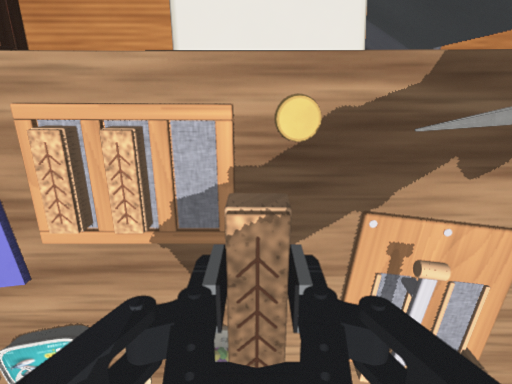

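Wrist view: empty pocket floor corners are at (169,121), (216,120), (226,229) and (176,232). The block is held level and slightly left of the tool line.

```bash
python3 - <<'E'
from h import *
np.set_printoptions(precision=4,suppress=True)
s=get_state();ci=camera_info("wrist");q=R.from_quat(s["ee_rot"])
C=np.array([onz(ci,p,.009) for p in[(169,121),(216,120),(226,229),(176,232)]]);print(C)
T=np.array([onz(ci,p,.014) for p in[(12,104),(232,103),(233,243),(43,244)]]);print(T,T.mean(0))
f=(C[2]+C[3]-C[0]-C[1])/2;w=(C[1]+C[2]-C[0]-C[3])/2
yaw=np.arctan2(f[1],f[0]);yt=np.arctan2(*(T[2]+T[3]-T[0]-T[1])[1::-1]);print(np.linalg.norm(f),np.linalg.norm(w),np.degrees([yaw,yt,np.arctan2(-w[0],w[1])]),C.mean(0),np.degrees(np.arctan2(*-q.as_matrix()[1::-1,0])))
E
```

```text
[[ 0.4915 -0.2945  0.009 ]
 [ 0.4688 -0.2569  0.009 ]
 [ 0.5619 -0.1965  0.009 ]
 [ 0.591  -0.2401  0.009 ]]
[[ 0.5475 -0.4219  0.014 ]
 [ 0.4476 -0.251   0.014 ]
 [ 0.57   -0.1834  0.014 ]
 [ 0.6694 -0.3536  0.014 ]] [ 0.5586 -0.3025  0.014 ]
0.1121223875173632 0.048153180404916236 [30.791  29.0843 32.5608] [ 0.5283 -0.247   0.009 ] 29.783176950709638
```

>>> {"api": "step_arm", "payload": {"deltas": [[0.3,-1.2,0,0,0,0,0],[0.6,-2.5,1,0,0,0,0],[0.6,-2.5,2.2,0,0,0,0],[0.6,-2.5,3,0,0,0,0],[0.6,-2.5,3,0,0,0,0],[0.6,-2.5,3,0,0,0,0]]}}

```text
clock: 10.85
ee_pos: [0.515, -0.2518, 0.0986]
ee_rot: [-0.26, 0.966, 0.0, 0.0]
force: [0.2, -0.2, -1.3]
grip_width: 0.0287
grip_force: 59.5
```

```bash
python3 - <<'E'
from h import *
np.set_printoptions(precision=4,suppress=True)
s=get_state();ci=camera_info("wrist");im=capture("wrist");q=R.from_quat(s["ee_rot"]);print(s["ee_pos"],s["ee_rot"],s["joint_pos"])
print(np.degrees(np.arctan2(*-q.as_matrix()[1::-1,0])),moves([.5138,-.2577,.019],tool(np.deg2rad(29.8))))
cv2.imwrite("pics/w5.png",im)
E
```

```text
[ 0.515  -0.2518  0.0986] [-0.26    0.9656  0.0001  0.    ] [ 0.1327  0.506   0.3213  1.8692 -0.2153  0.8001  2.6639]
30.135688385120606 (array([ 0.18, -0.16,  3.21]), array([-0.01,  0.01,  0.04]))
```

View pics/w5.png

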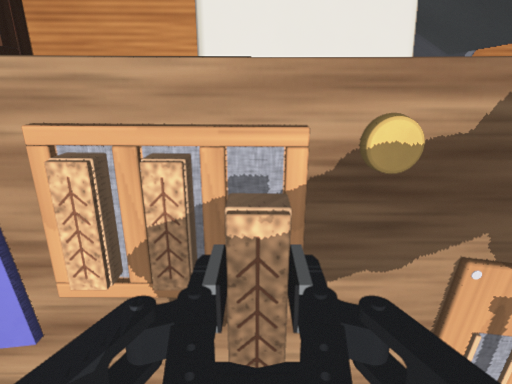

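Wrist view: the block is above pocket 1. The pocket's inner front edge is at row 147, columns 227–285, and the middle stored block's right side is at column 190.

```bash
python3 - <<'E'
from h import *
np.set_printoptions(precision=4,suppress=True)
ci=camera_info("wrist")
u=np.array([.868,.497,0])
a,b=onz(ci,(227,147),.010),onz(ci,(286,147),.010);print(a,b,(a+b)/2+.056*u)
for p in((143,162),(187,160)):print(onz(ci,p,.034))
E
```

```text
[ 0.4901 -0.291   0.01  ] [ 0.4687 -0.2543  0.01  ] [ 0.528  -0.2449  0.01  ]
[ 0.5218 -0.334   0.034 ]
[ 0.5061 -0.3097  0.034 ]
```

>>> {"api": "step_arm", "payload": {"deltas": [[0.14,-0.14,0.8,0,0,0.06,0],[0.14,-0.14,1.6,0,0,0.06,0],[0.14,-0.14,2.2,0,0,0.06,0],[0.14,-0.14,2.6,0,0,0.06,0],[0.14,-0.14,2.85,0,0,0.06,0],[0.14,-0.14,3,0,0,0.06,0],[0.14,-0.14,3.1,0,0,0.06,0],[0.14,-0.14,3.1,0,0,0.06,0],[0.14,-0.14,3.1,0,0,0.06,0]]}}

```text
clock: 11.8
ee_pos: [0.5141, -0.2569, 0.0207]
ee_rot: [-0.256, 0.967, -0.0, 0.0]
force: [0.6, -0.4, -1.2]
grip_width: 0.0288
grip_force: 59.6
```

```bash
python3 - <<'E'
from h import *
s=get_state();print(s["ee_pos"],s["force"],s["joint_pos"])
E
```

```text
[ 0.51408793 -0.25694606  0.0207088 ] [ 0.61508815 -0.41442774 -1.2005992 ] [ 0.19261572  0.6164067   0.25344567  1.91453276 -0.24536364  0.63973033
  2.68724182]
```

>>> {"api": "step_arm", "payload": {"deltas": [[0,0,0.04,0,0,0,0],[0,0,0.08,0,0,0,0],[0,0,0.12,0,0,0,0],[0,0,0.12,0,0,0,0]]}}

```text
clock: 12.2
ee_pos: [0.514, -0.2569, 0.0188]
ee_rot: [-0.256, 0.967, -0.0, 0.001]
force: [-4.9, 2.6, 18.6]
grip_width: 0.0286
grip_force: 61.9
```

The block touched down at the height expected for the pocket floor. Releasing with a small opening, then straight up.

>>> {"api": "step_arm", "payload": {"deltas": [[0,0,0.05,0,0,0,0],[0,0,0.05,0,0,0,0.46],[0,0,0.05,0,0,0,0.46],[0,0,0.05,0,0,0,0.46],[0,0,-0.5,0,0,0,0.46],[0,0,-1.5,0,0,0,0.46],[0,0,-3,0,0,0,0.46],[0,0,-5,0,0,0,0.46],[1,0,-6,0,0,0,0.46],[1,0,-6,0,0,0,0.46],[1,0,-6,0,0,0,0.46]]}}

```text
clock: 13.3
ee_pos: [0.4921, -0.2695, 0.1684]
ee_rot: [-0.255, 0.967, -0.0, 0.001]
force: [0.3, 0.1, -0.6]
grip_width: 0.0392
grip_force: 0.0
```

```bash
python3 - <<'E'
from h import *
np.set_printoptions(precision=4,suppress=True)
s=get_state();ci=camera_info("wrist");im=capture("wrist");side=capture("side");print(s["ee_pos"],s["force"],s["grip_width"])
cv2.imwrite("pics/w6.png",np.hstack([im[:,:400],cv2.resize(side[90:300,130:350],(400,384))]))
c=np.array([.528,-.247]);u=np.array([.868,.497]);v=np.array([-.497,.868])
for x in(-50,50):
  for y in(15,-15):print(proj(ci,np.r_[c+u*x/1e3+v*y/1e3,.034]))
E
```

```text
[ 0.4921 -0.2695  0.1684] [ 0.3202  0.0678 -0.575 ] 0.03924513670894343
[[274.9954 176.387 ]]
[[241.1773 176.4253]]
[[273.3652 274.6686]]
[[242.896  274.6864]]
```

View pics/w6.png

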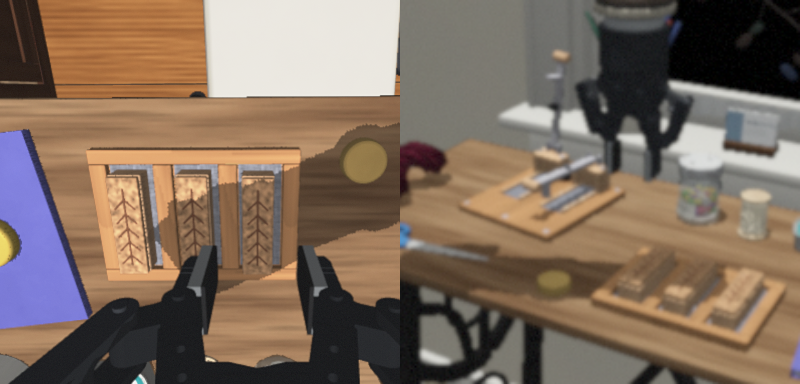

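The block lies flat in pocket 1 (columns 242–275, rows 176–273, as predicted). The left bar is up, the right bar is down and the other things are in place.

```bash
python3 -c "
from station import order;print(order.close_job())"
```

```text
the job is handed in; nothing more can be done
None
```

I handed the job in: the block lies flat, carved face up, in the tray's left pocket (pocket_1), the left bar is open, the right bar is still down, and nothing else looked moved in the last pictures; the judge gave no verdict.

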